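# Snap the cover onto the pottery wheel's control box

## Robot

A 6-joint arm with a two-finger parallel gripper is mounted at the origin on the work surface. World frame = base frame: x ahead of the robot, y to its left, z up, the work surface at z = 0. Lengths are in mm, angles in degrees, forces in N, time in s.
With the tool pointing down it reaches from about 300 to 850 mm from the base axis. Payload 4.2 kg.
Tool frame: the origin (TCP) lies midway between the tips of the shut fingers; the grasp point (between the pads) lies 19 mm behind it; z points along the fingers, y is the line along which they close (so a half turn about z gives the same grasp; the last joint's range is limited). The gripper opens to 91 mm and grips with 3 to 60 N. Pads are 32 mm wide; open, the fingers measure 118 mm over their backs; the gripper's body (76 mm by 178 mm) begins 60 mm behind the grasp point.
Start: joints at [69.156, 18.312, 89.639, -0, 72.044, -1.146], TCP at [193.817, 541.367, 213.976] pointing down, gripper open.
Joint ranges: [-177.97, 177.97], [-48.28, 115.42], [12.27, 149.76], [-77.06, 257.06], [2.81, 150.46], [-146.56, 146.56]. Speed limits (degrees/s): [147.25, 147.25, 180, 180, 180, 180].

## Interface

Orientations are given as [roll, pitch, yaw] about the fixed x, y, z axes, in that order (R = Rz(yaw) Ry(pitch) Rx(roll)).
In Python, from workcell import env gives the robot as it stands.
- The arm moves only by the shell command python3 -m jog 'ROWS' [FORCE]. ROWS is a JSON object of lists of equal length, an entry for each row: "jaw": the finger opening in mm, from 0 to 91.2; "slide": the shift along the tool's x, y, z in units of 30 mm (1.0 is 30 mm), a list of three; "spin": the turn about the tool's z in units of 8 degrees (1.0 is 8 degrees). In form: {"jaw": [jaw, ...], "slide": [[dx, dy, dz], ...], "spin": [spin, ...]}. A call has 1 to 10 rows; each row shifts and turns the commanded pose from where the row before left it, along the tool's axes as they then stand; what a row does not reach is not made up. A row lasts 1/10 s, in which the tool goes at most 50 mm and 8.59 degrees, less where a joint would pass 70% of its speed; a pose out of reach is approached as far as the arm can. A call is refused whole if a number of a shift passes 1 or a number of a turn 1, either way. A call with a gripper value outside its range is refused whole. The fingers move at their own pace and stop on an object; FORCE is the grip in N (left out, the last holds). Time passes only in rows, so rows that do not move let the fingers close. It gives the time, the measured TCP pose, the force, the opening and the grip force at its end, in the units of the state.
- env.state(): the state, without advancing time (a new reading comes with each control period).
- env.grab_frame(name): name is "scene" or "side" or "wrist"; returns the picture (480x640x3 uint8, red, green, blue); there is no depth.
- env.camera_model(name): a dict with "fx", "fy", "cx", "cy" (pixels), "camera_from_world" (4x4, takes a point from world to camera coordinates). Camera axes: x right, y up, looking along -z (the intrinsics and any distortion apply to the point x, -y, -z); pixel columns grow to the right and rows downward; lengths in mm; the calibration is good to about 2 mm. A picture is of the moment at which its call begins: read the wrist's pose just before it. camera_model takes no time and is no camera call; for the wrist camera it gives the pose at the moment of the call.
- env.job_done(): hands the job in; it is judged then, once.
The state is a dict: "time_s": time; "qpos": joint angles; "qvel": joint speeds; "effort": joint torques, N m; "ee_pos": TCP position; "ee_rot": TCP orientation; "force": force on the tool from outside, world axes, zero at the start; "torque": the same for the moment, N m; "gripper_width": finger opening in mm; "gripper_force": force on a finger pad.
Only numpy, scipy, OpenCV 4.12 (cv2) and the standard library are available. Lean on these libraries where they do the work, as an engineer would, in place of code of your own. Each camera call takes 0.05 s, during which the arm holds its last target. There are 200 camera calls.

## Task

The control box of the tabletop pottery wheel is open: take its clip-on cover by the grip rib from the wooden block, set it square over the box and press it straight down until both clip arms have snapped under the box's ledges and the cover sits flush on the rim all round. Press only as hard as the clips need, never force it: the box stands on soft buffers and gives way as you press, and its plastic cracks if overloaded. Then let go, and leave the pots, the jar and the wooden rib where they are.

Things in the scene. Friction and masses are not known exactly. Their poses are not given: they have to be found in the camera images.
- housing: The open control box, grey, 110 (its x) by 80 (its y) by 50 mm high, walls 5 mm, circuit board inside, top open. Origin: centre of its underside, about 28 mm above the bench; z up. It stands on soft springy buffers: pressed, it sinks straight down several mm with rising force before the clips give; the buffers then go hard soon after; let go, it rises again. It does not move sideways.
- box_rim (a point): Middle of the box's open top, level with the rim, 50 mm above the box's origin; axes as the box. The cover's plate must end flush on this rim. The plastic cracks if the load between cover and box ever passes 32 N.
- box_ledge (a point): Lower edge of one of the two ledges, at y = 44, z = 34 mm in the box's frame; the other is at y = -44. Each is a wedge, 70 mm long, on the outside of a long wall: its face slopes out from the wall (y = 40, z = 45) to this edge and ends in an undercut, under which a clip barb catches.
- mount: Steel base plate, 140 by 120 by 6 mm, screwed to the bench under the box, which stands centred on it with the same yaw. Origin: centre of its underside, on the bench.
- cover: The grey plastic clip-on cover, 120 to 200 g: plate 110 (x) by 92 (y) by 5 mm. Origin: centre of the plate's underside; z up. It lies on the wooden block at the start. Fully home, its origin is 50 mm above the box's origin and its axes are parallel to the box's (half a turn makes no difference). Unsnapped it perches about 12 mm higher, its barbs on the wedges.
- cover_rib (a point): Middle of the top of the cover's grip rib, 33 mm above the cover's origin. The rib stands on the plate, straight along the cover's x: 60 mm long, 16 mm wide, 28 mm high above the plate.
- cover_tongue (a point): Root of one of the two locating tongues, at x = 48 mm (outer face), z = 0 in the cover's frame; the other is at x = -48. Each hangs down 14 mm, is 5 mm thick and 50 mm wide with a rounded tip, and drops inside the box's end walls with 2 mm play.
- cover_clip (a point): Root of one of the two sprung clip arms, at y = 47.5 mm in the cover's frame; the other at y = -47.5. An arm hangs down 22 mm, 30 mm wide, with a round 5 mm barb inside whose innermost point is at y = 41. Pressed, the arms spread over the wedges and, some 3 mm before home, jump under the ledges with a felt drop in force; that takes about 9 to 25 N in all, depending on friction.
- block: Plain wooden block, 70 by 60 by 34 mm high, fixed on the bench, on which the cover lies at the start. Origin: centre of its underside.
- mug: Terracotta mug, 80 mm across, 90 mm high, upright. Bystander. Origin: centre of its underside.
- bowl: White ceramic bowl, 110 mm across, 50 mm high. Bystander. Origin: centre of its underside.
- jar: Closed glass jar, 56 mm across, 70 mm high, upright. Bystander. Origin: centre of its underside.
- rib: Flat wooden potter's rib, 80 by 40 by 8 mm, lying on the bench. Bystander. Origin: centre of its underside.
Not all that is in view belongs to the job. Leave any green or turquoise look-alike of the cover alone.

How it is judged (in metres and radians):
On the way, in this order (a step that is already met when the one before it is completed fails the run):
1. the cover has been lifted off the block (distance between cover and block above 0.06 m), for 0.1 s.
2. the cover is home on the box with its clips under the ledges (z of cover in the frame of housing between 0.047 and 0.052 m and horizontal distance between cover and housing below 0.004 m and angle between the z axis of cover and the z axis of housing, either way round below 0.035 rad and angle between the x axis of cover and the x axis of housing, either way round below 0.07 rad), for 0.2 s.
At the end, for the whole second after the job is handed in: The cover lies flush on the box's rim (origin 47 to 52 mm above the box's origin), within 4 mm of centre, within 2 degrees of level and 4 degrees of square with it, at rest and released (all of step 2 and linear speed of cover below 0.02 m/s and contact force between the fingers and cover below 0.1 N); the robot touches nothing.
It fails at once if the cover was loaded with more than 32 N against the box (contact force between cover and housing above 32 N).
It fails at once if the robot leaned on the open box itself with more than 15 N (contact force between the fingers and housing above 15 N).
It fails at once if a pot, the jar or the rib was shoved more than 30 mm (distance of any of mug, bowl, jar, rib from where it was at the start of the episode above 0.03 m).
It also fails if it takes over 61 s, if anything falls off the work surface, if the arm or the gripper's body presses on something with over 40 N, if the wrist force passes 120 N, or if a joint passes its speed limit or range.

## Working session

There is one attempt and no reset: what is moved stays moved. The work goes in short steps, Python scripts to look and compute and a shell command to move; the robot and the scene stay as the last step left them, time stands still between calls to the robot, and variables do not carry over. Pictures are saved under pics/ and viewed, at most 10 in all, crops included, and the job is handed in when it is done.

```bash
mkdir -p pics; ls
python3 - <<'E'
from workcell import env
import cv2,numpy as np
for n in ["scene","side","wrist"]:
    im=env.grab_frame(n); cv2.imwrite(f"pics/{n}0.png",im[:,:,::-1])
    m=env.camera_model(n); print(n,m["fx"],m["fy"],m["cx"],m["cy"],[k for k in m]); print(np.round(np.array(m["camera_from_world"]),3).tolist())
s=env.state(); print(s)
E
```

```text
pics
scene 592.9466806579517 592.9466806579517 315.69386409253235 237.30999389015278 ['fx', 'fy', 'cx', 'cy', 'camera_from_world']
[[0.331, 0.944, 0.001, -193.624], [-0.691, 0.242, 0.681, 332.531], [0.642, -0.226, 0.732, -1679.064], [0.0, 0.0, 0.0, 1.0]]
side 529.5419796722847 529.5419796722847 313.3359525883994 234.2820411751997 ['fx', 'fy', 'cx', 'cy', 'camera_from_world']
[[0.903, -0.43, -0.011, -466.763], [0.235, 0.471, 0.85, -193.91], [-0.361, -0.77, 0.527, -1130.417], [0.0, 0.0, 0.0, 1.0]]
wrist 331.3129938524432 331.3129938524432 316.19830694227863 241.16281128542857 ['fx', 'fy', 'cx', 'cy', 'camera_from_world']
[[0.337, 0.941, 0.0, -575.792], [-0.907, 0.325, -0.267, 29.139], [-0.251, 0.09, 0.964, -388.82], [0.0, 0.0, 0.0, 1.0]]
{'time_s': 0.15, 'qpos': array([ 6.91558830e+01,  1.83434955e+01,  8.96880406e+01,  3.22775646e-04,
        7.20429369e+01, -1.14434772e+00]), 'qvel': array([ 0.13028822, -0.14213598, -0.19023091, -0.07624705, -0.07565127,
        0.03508345]), 'effort': array([ 5.30312100e-04, -4.12770545e+01, -2.32153451e+01,  7.26411771e-02,
        4.33956692e-02, -9.54955590e-05]), 'ee_pos': array([193.68409474, 541.02087445, 213.32636666]), 'ee_rot': array([-1.79925548e+02, -1.79418523e-03,  1.60300130e+02]), 'force': array([ 0.20165188, -0.97467282, -0.55410163]), 'torque': array([-0.04623519,  0.03376147,  0.03051141]), 'gripper_force': 0.0, 'gripper_width': 91.15792148693137}
```

View pics/scene0.png

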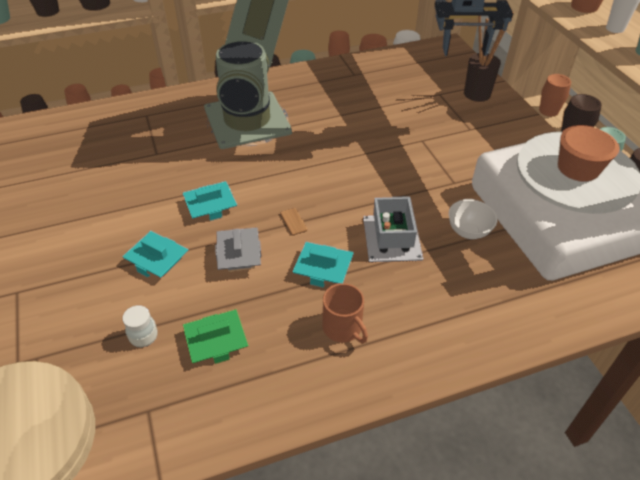

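View pics/side0.png

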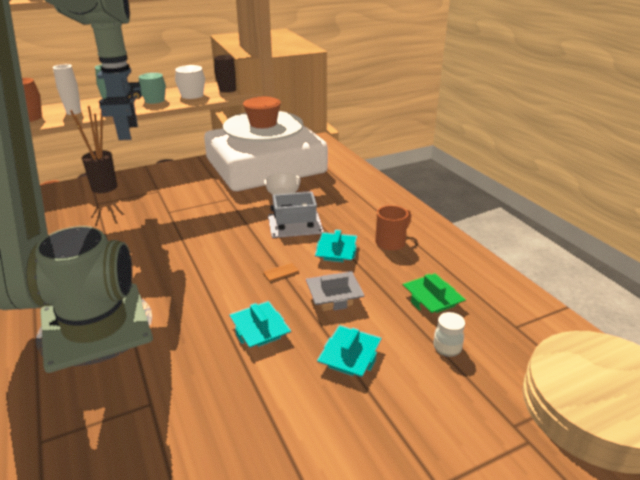

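Scene view: the grey cover is at about (238,248) and the open box at about (396,225). The green and turquoise parts are decoys.

```bash
cat > h.py <<'E'
import numpy as np
from workcell import env
def ray(name,uv,z,m=None):
    m=m or env.camera_model(name); T=np.array(m["camera_from_world"]); R,t=T[:3,:3],T[:3,3]
    d=R.T@np.array([(uv[0]-m["cx"])/m["fx"],-(uv[1]-m["cy"])/m["fy"],-1]); c=-R.T@t
    return c+d*(z-c[2])/d[2]
def proj(p,m):
    T=np.array(m["camera_from_world"]); c=(T[:3,:3]@np.asarray(p,float).T).T+T[:3,3]
    return np.c_[m["cx"]-m["fx"]*c[:,0]/c[:,2], m["cy"]+m["fy"]*c[:,1]/c[:,2]]
def delta(target,yaw,pos=None):
    "slide units/spin units to reach TCP target xyz and yaw"
    s=env.state(); p=s["ee_pos"]; y=np.radians(s["ee_rot"][2])
    d=np.asarray(target)-p; c,sn=np.cos(y),np.sin(y)
    # tool down: x=(c,s,0) y=(s,-c,0) z=(0,0,-1)
    return np.round(np.array([c*d[0]+sn*d[1], sn*d[0]-c*d[1], -d[2]])/30,3), ((-(yaw-s["ee_rot"][2])+90)%180-90)/8
E
python3 - <<'E'
from h import *
for n,uv,z in [("scene",(238,248),39),("side",(335,290),39),("scene",(395,208),78),("side",(294,203),78),("scene",(160,247),30),("scene",(323,262),30),("scene",(343,300),90),("scene",(210,200),30)]:
    print(n,uv,ray(n,uv,z).round())
im=env.camera_model("wrist");T=np.array(im["camera_from_world"]);print(-T[:3,:3].T@T[:3,3])
for t in [(450,0,230),(450,300,230)]: print(delta(t,70))
E
```

```text
scene (238, 248) [ 501. -150.   39.]
side (335, 290) [ 492. -163.   39.]
scene (395, 208) [535. 205.  78.]
side (294, 203) [545. 177.  78.]
scene (160, 247) [ 433. -311.   30.]
scene (323, 262) [593.  14.  30.]
scene (343, 300) [743.  -0.  90.]
scene (210, 200) [ 321. -174.   30.]
[122.94654009 567.51818241 382.58803686]
(array([-14.123, -14.098,  -0.556]), np.float64(-11.212483774793572))
(array([-10.752,  -4.684,  -0.556]), np.float64(-11.212483774793572))
```

View pics/wrist0.png

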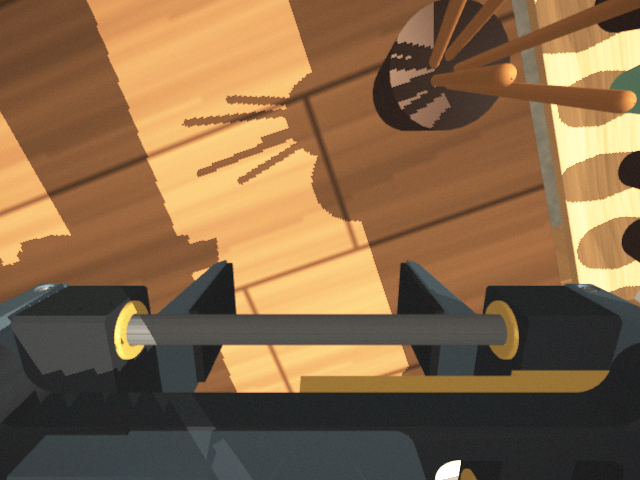

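```bash
python3 -m jog '{"jaw":[91,91,91,91,91,91,91,91,91],"slide":[[-0.9,-0.9,0],[-0.95,-0.95,0],[-0.95,-0.95,0],[-0.95,-0.95,0],[-0.95,-0.95,0],[-0.95,-0.95,0],[-0.95,-0.95,0],[-0.95,-0.95,0],[0,0,0]],"spin":[0,0,0,0,0,0,0,0,0]}'
python3 -m jog '{"jaw":[91,91,91,91,91,91,91,91,91,91],"slide":[[-0.9,0.1,0],[-0.9,0.1,0],[-0.9,0.1,0],[-0.9,0.1,0],[-0.9,0.1,0],[-0.9,0.1,0],[-0.9,0.1,0],[-0.9,0.1,0],[-0.9,0.1,0],[-0.9,0.1,0]],"spin":[0,0,0,0,0,0,0,0,0,0]}'
python3 -m jog '{"jaw":[91,91],"slide":[[0,0,0],[0,0,0]],"spin":[0,0]}'
python3 - <<'E'
from h import *
import cv2,pickle
m=env.camera_model("wrist"); im=env.grab_frame("wrist"); cv2.imwrite("pics/w1.png",im[:,:,::-1]); pickle.dump(m,open("m1.pkl","wb"))
s=env.state();print(s["ee_pos"],s["ee_rot"],s["qpos"])
E
```

```text
time_s: 1.05
ee_pos: [331.7, 248.2, 213.8]
ee_rot: [-179.9, 0.0, 160.0]
force: [-0.1, -0.0, 0.5]
gripper_width: 91.1
gripper_force: 0.0
time_s: 2.05
ee_pos: [595.8, 189.8, 213.5]
ee_rot: [180.0, -0.0, 160.3]
force: [0.3, -0.7, -0.3]
gripper_width: 90.7
gripper_force: 0.0
time_s: 2.25
ee_pos: [594.7, 189.7, 213.1]
ee_rot: [-180.0, -0.1, 160.3]
force: [0.7, -0.3, -0.7]
gripper_width: 91.0
gripper_force: 0.0
[594.21765864 189.70335303 213.4027135 ] [-1.79975408e+02 -9.15526227e-02  1.60327611e+02] [ 1.66307297e+01  2.28101721e+01  8.28395148e+01  3.56944378e-02
  7.44386575e+01 -5.37065033e+01]
```

View pics/w1.png

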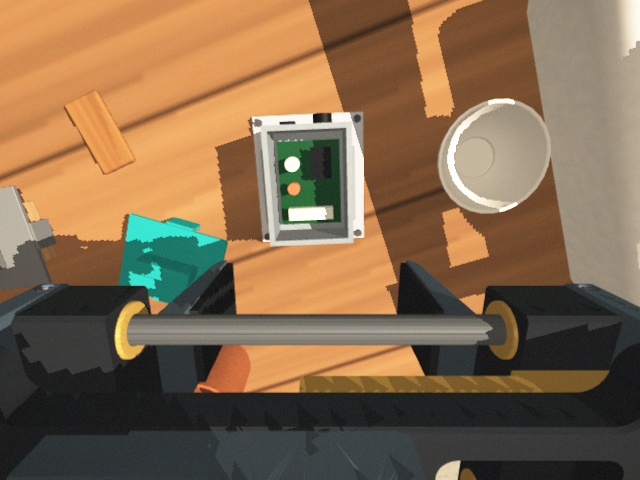

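Wrist view: the box spans about (262–362, 112–244), the bowl is at (495,155), and a turquoise decoy is at (170,260). I'll enlarge the box crop to get its corners.

Run:
```python
import cv2
im=cv2.imread("pics/w1.png")[100:255,240:380]
im=cv2.resize(im,None,fx=3.8,fy=3.8,interpolation=cv2.INTER_CUBIC)
cv2.imwrite("pics/w1c.png",im);print(im.shape)
```

```text
(589, 532, 3)
```

View pics/w1c.png

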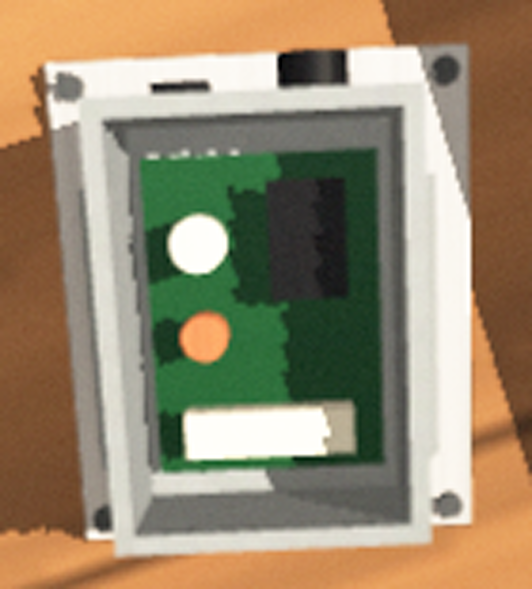

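```bash
cat > fit.py <<'E'
import cv2,numpy as np
from scipy.optimize import differential_evolution
from scipy.ndimage import map_coordinates
from h import proj
def rect(a,b,z,n=60):
    t=np.linspace(-.5,.5,n); o=np.ones(n)*.5
    return np.r_[np.c_[t*a,o*b],np.c_[t*a,-o*b],np.c_[o*a,t*b],np.c_[-o*a,t*b]],z
def world(p,q):
    c,s=np.cos(np.radians(p[2])),np.sin(np.radians(p[2])); xy,z=q
    return np.c_[p[0]+c*xy[:,0]-s*xy[:,1],p[1]+s*xy[:,0]+c*xy[:,1],np.full(len(xy),z)]
def fit(im,m,shapes,p0,r=(15,15,8),sig=1.0):
    L=cv2.GaussianBlur(cv2.cvtColor(im,cv2.COLOR_BGR2LAB).astype(np.float32),(0,0),sig)
    G=sum(np.hypot(cv2.Sobel(L[:,:,k],-1,1,0),cv2.Sobel(L[:,:,k],-1,0,1)) for k in range(3)); G=np.minimum(G,np.percentile(G,97))
    def cost(p):
        uv=np.vstack([proj(world(p,q),m) for q in shapes]); return -map_coordinates(G,[uv[:,1],uv[:,0]],order=1).mean()
    b=[(a-d,a+d) for a,d in zip(p0,r)]
    s=differential_evolution(cost,b,seed=0,maxiter=150); return s.x,-s.fun,G.max()
def draw(im,m,shapes,p):
    for q in shapes:
        for u in proj(world(p,q),m): cv2.circle(im,tuple(int(round(v*8)) for v in u),4,(0,0,255),-1,shift=3)
E
python3 - <<'E'
from fit import *; from h import ray; import pickle
m=pickle.load(open("m1.pkl","rb")); im=cv2.imread("pics/w1.png")
c=np.array([ray("",(240+u/3.8,100+v/3.8),78,m)[:2] for u,v in [(103,119),(405,107),(411,525),(136,534)]]); print(c.round(1),c.mean(0))
p0=[*c.mean(0),-15]
e=c[0]-c[3]+c[1]-c[2]; p0[2]=np.degrees(np.arctan2(e[1],e[0]))
print(p0)
S=[rect(110,80,78),rect(100,70,78)]
for z in(76,78,80):
  S=[rect(110,80,z),rect(100,70,z)]
  print(z,fit(im,m,S,p0))
S=[rect(110,80,78),rect(100,70,78)]
print("inner",fit(im,m,S[1:],p0)); print("outer",fit(im,m,S[:1],p0)); print("mount",fit(im,m,[rect(140,120,6)],p0))
E
```

```text
[[494.9 181.2]
 [515.8 247.4]
 [610.5 217.6]
 [589.4 152. ]] [552.66085281 199.52714883]
[np.float64(552.6608528087996), np.float64(199.52714883340133), np.float64(162.69563099240466)]
76 (array([550.54251687, 193.19253523, 162.98332276]), np.float64(188.1973114013672), np.float32(236.91896))
78 (array([550.27519698, 193.28543705, 163.02319169]), np.float64(185.86459350585938), np.float32(236.91896))
80 (array([550.1211965 , 193.331204  , 163.11700212]), np.float64(178.16168212890625), np.float32(236.91896))
inner (array([551.98705551, 198.99103742, 162.78418812]), np.float64(199.59791564941406), np.float32(236.91896))
outer (array([550.42657151, 193.05637122, 162.75509977]), np.float64(195.56370544433594), np.float32(236.91896))
mount (array([551.7998487 , 199.24679307, 162.80324874]), np.float64(213.24862670898438), np.float32(236.91896))
```

```bash
python3 -m jog '{"jaw":[91,91,91,91,91,91,91,91,91,91],"slide":[[-0.2,-1,0],[-0.2,-1,0],[-0.2,-1,0],[-0.2,-1,0],[-0.2,-1,0],[-0.2,-1,0],[-0.2,-1,0],[-0.2,-1,0],[-0.2,-1,0],[-0.2,-1,0]],"spin":[0,0,0,0,0,0,0,0,0,0]}' >/dev/null
python3 -m jog '{"jaw":[91,91,91,91],"slide":[[-0.2,-1,0],[-0.2,-0.9,0],[0,0,0],[0,0,0]],"spin":[0,0,0,0]}'
python3 - <<'E'
from h import *
import cv2,pickle
m=env.camera_model("wrist"); im=env.grab_frame("wrist"); cv2.imwrite("pics/w2.png",im[:,:,::-1]); pickle.dump(m,open("m2.pkl","wb"))
E
```

```text
time_s: 3.7
ee_pos: [541.9, -170.5, 214.1]
ee_rot: [179.9, -0.0, 160.3]
force: [1.1, 0.7, 0.5]
gripper_width: 90.9
gripper_force: 0.0
```

View pics/w2.png

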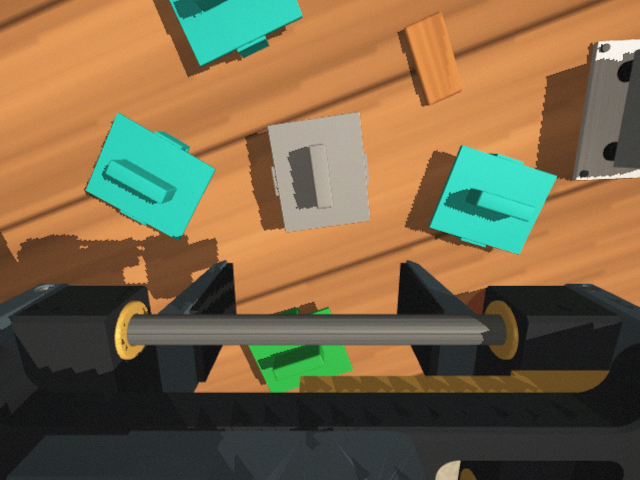

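The cover plate's corners are at about (268,127), (361,113), (370,219) and (286,231), with the rib near (320,175).

Run:
```python
from fit import *; from h import *; import pickle
m=pickle.load(open("m2.pkl","rb")); im=cv2.imread("pics/w2.png")
c=np.array([ray("",u,39,m)[:2] for u in [(268,127),(361,113),(370,219),(286,231)]])
e=c[0]-c[3]+c[1]-c[2]; p0=[*c.mean(0),np.degrees(np.arctan2(e[1],e[0]))]; print(c.round(1),p0)
r=fit(im,m,[rect(110,92,39)],p0); print(r)
print("rib",fit(im,m,[rect(60,16,67)],r[0],(10,10,6)))
p=r[0]
for z in (150,49): print(delta((p[0],p[1],z),p[2]))
```

```text
[[ 435.2 -181. ]
 [ 453.8  -90.9]
 [ 557.3 -113.8]
 [ 539.4 -202.3]] [np.float64(496.4330073040038), np.float64(-146.99216183035665), np.float64(167.9729428365023)]
(array([ 496.06940708, -147.86232819,  168.25278058]), np.float64(159.67861938476562), np.float32(250.55165))
rib (array([ 495.73810682, -146.93248552,  168.60459044]), np.float64(75.76673126220703), np.float32(250.55165))
(array([1.696, 0.18 , 2.135]), np.float64(-0.9899198046847637))
(array([1.696, 0.18 , 5.502]), np.float64(-0.9899198046847637))
```

```bash
python3 -m jog '{"jaw":[91,91,91,91,91,91,91,91],"slide":[[0.85,0.09,0.5],[0.85,0.09,0.5],[0,0,0.8],[0,0,0.8],[0,0,0.8],[0,0,0.4],[0,0,0],[0,0,0]],"spin":[0,-0.99,0,0,0,0,0,0]}'
python3 - <<'E'
from h import *
print(delta((496,-147.5,44),168.4),env.state()["ee_rot"],env.state()["force"])
E
```

```text
time_s: 4.55
ee_pos: [497.0, -148.7, 100.6]
ee_rot: [180.0, 0.1, 168.3]
force: [0.4, -1.0, 0.2]
gripper_width: 91.3
gripper_force: 0.0
(array([0.039, 0.032, 1.887]), np.float64(-0.01621759572395476)) [1.79994427e+02 6.37907642e-02 1.68270259e+02] [ 0.36489841 -0.98711548  0.18958349]
```

```bash
python3 -m jog '{"jaw":[91,91,91,91,91],"slide":[[0.03,0.03,0.6],[0,0,0.6],[0,0,0.4],[0,0,0.27],[0,0,0]],"spin":[0,0,0,0,0]}'
python3 -m jog '{"jaw":[60,40,20,10,10,10,10,10,10,10],"slide":[[0,0,0],[0,0,0],[0,0,0],[0,0,0],[0,0,0],[0,0,0],[0,0,0],[0,0,0],[0,0,0],[0,0,0]],"spin":[0,0,0,0,0,0,0,0,0,0]}' 15
python3 -m jog '{"jaw":[0,0,0,0],"slide":[[0,0,0],[0,0,0],[0,0,0],[0,0,0]],"spin":[0,0,0,0]}' 50
```

```text
time_s: 5.05
ee_pos: [495.4, -147.9, 43.4]
ee_rot: [180.0, -0.1, 168.2]
force: [0.9, -0.1, 0.2]
gripper_width: 91.2
gripper_force: 0.0
time_s: 6.05
ee_pos: [495.6, -148.1, 43.8]
ee_rot: [-180.0, -0.0, 168.2]
force: [0.6, -0.5, -0.2]
gripper_width: 15.8
gripper_force: 15.0
time_s: 6.45
ee_pos: [495.6, -148.1, 43.8]
ee_rot: [180.0, 0.0, 168.2]
force: [0.1, -1.0, -0.6]
gripper_width: 15.8
gripper_force: 50.0
```

```bash
python3 -m jog '{"jaw":[0,0,0,0,0,0,0,0],"slide":[[0,0,-0.3],[0,0,-0.8],[0,0,-0.9],[0,0,-0.9],[0,0,-0.9],[0,0,-0.9],[0,0,0],[0,0,0]],"spin":[0,0,0,0,0,0,0,0]}'
python3 - <<'E'
from h import *
print(delta((551.9,199.1,185),162.7))
E
```

```text
time_s: 7.25
ee_pos: [495.3, -147.9, 184.9]
ee_rot: [180.0, 0.0, 168.2]
force: [-0.6, 0.3, -3.1]
gripper_width: 15.7
gripper_force: 50.0
(array([ 5.1500e-01,  1.1707e+01, -4.0000e-03]), np.float64(0.6901722892946616))
```

```bash
python3 -m jog '{"jaw":[0,0,0,0,0,0,0,0,0,0],"slide":[[0.05,0.6,0],[0.05,0.9,0],[0.05,1,0],[0.05,1,0],[0.05,1,0],[0.05,1,0],[0.05,1,0],[0.05,1,0],[0.05,1,0],[0.05,1,0]],"spin":[0,0,0,0,0,0,0,0,0,0]}' >/dev/null
python3 -m jog '{"jaw":[0,0,0,0,0,0],"slide":[[0.02,0.9,0],[0,0.8,0],[0,0.5,0],[0,0,0],[0,0,0],[0,0,0]],"spin":[0,0.69,0,0,0,0]}'
python3 - <<'E'
from h import *
import cv2
print(delta((551.9,199.1,125),162.7))
cv2.imwrite("pics/w3.png",env.grab_frame("wrist")[:,:,::-1])
E
```

```text
time_s: 8.85
ee_pos: [553.0, 197.2, 184.5]
ee_rot: [-179.9, -0.0, 162.7]
force: [-0.5, -0.4, -1.6]
gripper_width: 15.7
gripper_force: 50.0
(array([0.053, 0.051, 1.982]), np.float64(-0.0012859527547419702))
```

View pics/w3.png

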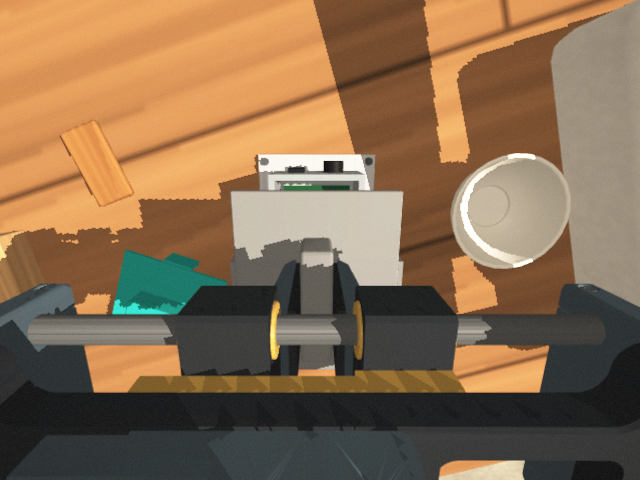

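The cover is held square, with its far edge at row 192 (columns 231–404), and the box lies centred behind it (columns 258–375).

```bash
python3 - <<'E'
from h import *; from fit import *
im=cv2.imread("pics/w3.png"); m=env.camera_model("wrist"); s=env.state(); p=s["ee_pos"]; y=np.radians(s["ee_rot"][2])
for u in [(231.5,191.5),(317.5,191.5),(403.5,191.5)]:
    w=ray("",u,p[2]-4.8,m)-p; print(w@[np.cos(y),np.sin(y),0], w@[np.sin(y),-np.cos(y),0])
t=np.linspace(-.5,.5,80)
# visible far parts of mount and far edges
q=(np.r_[np.c_[np.full(80,70.),t*120],np.c_[np.linspace(60,70,20),np.full(20,60.)],np.c_[np.linspace(60,70,20),np.full(20,-60.)]],6)
q2=(np.c_[np.full(80,55.),t*80],78); q3=(np.c_[np.full(80,50.),t*70],78)
for z in ([q],[q2,q3],[q,q2,q3]): print(fit(im,m,z,(551.9,199.1,162.8),(6,6,3)))
E
python3 -m jog '{"jaw":[0,0,0,0,0],"slide":[[0.05,0.05,0.6],[0,0,0.7],[0,0,0.7],[0,0,0],[0,0,0]],"spin":[0,0,0,0,0]}'
python3 - <<'E'
from h import *
print(delta((551.9,199.1,100),162.7),env.state()["force"])
E
```

```text
54.312710907004345 -43.175134103884375
54.303883931669574 1.8331179051843502
54.29505336762841 46.859668527127624
(array([552.37864313, 198.79220538, 162.79366755]), np.float64(213.5062713623047), np.float32(223.76288))
(array([552.670108  , 200.01244611, 162.70615521]), np.float64(217.1182861328125), np.float32(223.76288))
(array([552.24683794, 198.76737789, 162.61199541]), np.float64(215.1820831298828), np.float32(223.76288))
time_s: 9.4
ee_pos: [552.5, 199.7, 125.3]
ee_rot: [-180.0, 0.0, 162.7]
force: [-0.2, -0.8, -0.8]
gripper_width: 15.4
gripper_force: 50.0
(array([ 0.013, -0.025,  0.842]), np.float64(-0.004124759691681135)) [-0.2134602  -0.76817987 -0.83545746]
```

Run:
```python
from fit import *; from h import *
s=env.state(); p=s["ee_pos"]; y=s["ee_rot"][2]; zc=p[2]-4.8; print(p,y)
tx=np.array([np.cos(np.radians(y)),np.sin(np.radians(y))]); ty=np.array([tx[1],-tx[0]])
t=np.linspace(-.5,.5,80)
for n in("scene","side","wrist"):
    im=np.ascontiguousarray(env.grab_frame(n)[:,:,::-1]); m=env.camera_model(n); cv2.imwrite(f"pics/{n}4.png",im)
    if n=="wrist":
        A=[(np.c_[np.full(80,55.),t*92],zc),(np.c_[np.linspace(30,55,20),np.full(20,46.)],zc),(np.c_[np.linspace(30,55,20),np.full(20,-46.)],zc)]
        B=[(np.r_[np.c_[np.full(80,70.),t*120],np.c_[np.linspace(60,70,20),np.full(20,60.)],np.c_[np.linspace(60,70,20),np.full(20,-60.)]],6)]
    else: A=[rect(110,92,zc)]; B=[rect(140,120,6)]
    for nm,S,p0 in(("cover",A,(p[0],p[1],y)),("mount",B,(552,198,162.7))):
        r,f,g=fit(im,m,S,p0,(6,6,1.5),.8); d=r[:2]-p[:2]; print(n,nm,r.round(2),round(f/g,2),"tool xy",(d@tx).round(2),(d@ty).round(2))
        draw(im,m,S,r)
    cv2.imwrite(f"pics/{n}4d.png",im)
a=cv2.imread("pics/scene4d.png")[150:300,310:470]; b=cv2.imread("pics/side4d.png")[140:260,220:380]
a=cv2.resize(a,(400,375)); b=cv2.resize(b,(400,300)); b=np.vstack([b,np.zeros((75,400,3),np.uint8)]); cv2.imwrite("pics/c4.png",np.hstack([a,b]))
```

```text
[552.50934401 199.6970847  125.26192127] 162.66700192246654
scene cover [555.78 199.06 162.83] 0.64 tool xy -3.31 0.36
scene mount [557.45 195.25 162.07] 0.78 tool xy -6.04 -2.78
side cover [554.6  196.11 161.24] 0.48 tool xy -3.07 -2.8
side mount [552.17 192.06 162.95] 0.68 tool xy -1.96 -7.39
wrist cover [553.21 201.68 162.65] 0.87 tool xy -0.08 2.1
wrist mount [551.97 198.33 162.62] 0.96 tool xy 0.11 -1.47
```

View pics/c4.png

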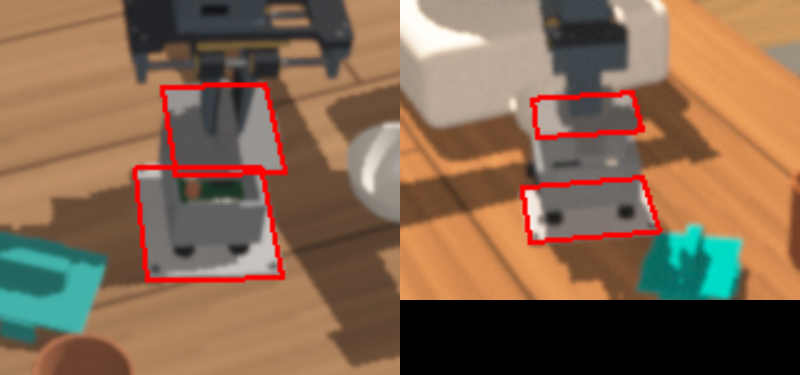

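Box relative to cover along tool y comes out at about -3 to -4.6 mm from all three cameras. The overlay fits the cover well, and the tool x difference is about 0. I'll shift y by -4 mm and descend to just above the perch height.

```bash
python3 -m jog '{"jaw":[0,0,0,0,0,0,0,0],"slide":[[0,-0.13,0],[0,0,0.2],[0,0,0.2],[0,0,0.1],[0,0,0.1],[0,0,0.1],[0,0,0],[0,0,0]],"spin":[0,0,0,0,0,0,0,0]}' 60
python3 - <<'E'
from h import *
print(env.state()["force"],env.state()["torque"])
E
```

```text
time_s: 10.35
ee_pos: [551.3, 196.6, 103.8]
ee_rot: [180.0, -0.0, 162.7]
force: [-0.1, -0.4, -1.8]
gripper_width: 15.7
gripper_force: 60.0
[-0.14691055 -0.37453512 -1.81718458] [0.04726039 0.01405531 0.00942072]
```

```bash
python3 -m jog '{"jaw":[0,0,0,0,0],"slide":[[0,0,0.05],[0,0,0.05],[0,0,0],[0,0,0],[0,0,0]],"spin":[0,0,0,0,0]}'
python3 -m jog '{"jaw":[0,0,0,0],"slide":[[0,0,0.05],[0,0,0],[0,0,0],[0,0,0]],"spin":[0,0,0,0]}'
python3 -m jog '{"jaw":[0,0,0,0],"slide":[[0,0,0.05],[0,0,0],[0,0,0],[0,0,0]],"spin":[0,0,0,0]}'
python3 -c "from h import *;print(env.state()['torque'])"
```

```text
time_s: 10.85
ee_pos: [551.4, 196.7, 100.9]
ee_rot: [180.0, 0.0, 162.7]
force: [0.0, 0.3, -1.3]
gripper_width: 15.8
gripper_force: 60.0
time_s: 11.25
ee_pos: [551.5, 196.8, 99.5]
ee_rot: [180.0, 0.0, 162.7]
force: [0.7, 1.8, -0.4]
gripper_width: 15.6
gripper_force: 60.0
time_s: 11.65
ee_pos: [551.5, 196.8, 98.0]
ee_rot: [180.0, 0.0, 162.7]
force: [0.3, 3.5, 0.6]
gripper_width: 15.4
gripper_force: 60.0
[ 0.63976856 -0.35867893 -0.02616269]
```

```bash
python3 -m jog '{"jaw":[0,0,0,0],"slide":[[0,0.03,0],[0,0,0],[0,0,0],[0,0,0]],"spin":[0,0,0,0]}'
python3 -m jog '{"jaw":[0,0,0,0],"slide":[[0,0.02,0.03],[0,0,0],[0,0,0],[0,0,0]],"spin":[0,0,0,0]}'
python3 -c "from h import *;print(env.state()['torque'])"
```

```text
time_s: 12.05
ee_pos: [551.5, 197.2, 97.8]
ee_rot: [-180.0, 0.0, 162.7]
force: [1.3, 0.7, -0.4]
gripper_width: 15.5
gripper_force: 60.0
time_s: 12.45
ee_pos: [551.5, 197.7, 96.9]
ee_rot: [-180.0, -0.0, 162.7]
force: [0.9, -0.6, 0.6]
gripper_width: 15.3
gripper_force: 60.0
[-0.12910865 -0.17987471  0.01365991]
```

```bash
for i in 1; do python3 -m jog '{"jaw":[0,0,0],"slide":[[0,0,0.05],[0,0,0],[0,0,0]],"spin":[0,0,0]}'; python3 -m jog '{"jaw":[0,0,0],"slide":[[0,0,0.05],[0,0,0],[0,0,0]],"spin":[0,0,0]}';  python3 -m jog '{"jaw":[0,0,0],"slide":[[0,0,0.05],[0,0,0],[0,0,0]],"spin":[0,0,0]}'; done | grep -E "pos|force: \["
python3 -c "from h import *;print(env.state()['torque'])"
```

```text
ee_pos: [551.5, 197.8, 95.4]
force: [0.5, -0.6, 1.6]
ee_pos: [551.6, 197.9, 94.0]
force: [-0.8, -1.5, 4.2]
ee_pos: [551.6, 198.0, 92.5]
force: [-1.4, -0.9, 4.6]
[-0.30606489  0.18206414  0.02262197]
```

```bash
{ python3 -m jog '{"jaw":[0,0,0],"slide":[[0,-0.01,0.05],[0,0,0],[0,0,0]],"spin":[0,0,0]}'; python3 -m jog '{"jaw":[0,0,0],"slide":[[0,0,0.05],[0,0,0],[0,0,0]],"spin":[0,0,0]}';  python3 -m jog '{"jaw":[0,0,0],"slide":[[0,0,0.04],[0,0,0],[0,0,0]],"spin":[0,0,0]}'; } | grep -E "pos|force: \["
python3 -c "from h import *;print(env.state()['torque'])"
```

```text
ee_pos: [551.7, 197.8, 91.2]
force: [-0.1, -0.9, 4.7]
ee_pos: [551.8, 197.9, 89.9]
force: [-0.4, -1.4, 6.7]
ee_pos: [551.9, 197.9, 88.9]
force: [0.2, -1.8, 8.2]
[-0.39024037  0.23072329 -0.00143   ]
```

```bash
{ python3 -m jog '{"jaw":[0,0,0],"slide":[[0,-0.01,0.05],[0,0,0],[0,0,0]],"spin":[0,0,0]}'; python3 -m jog '{"jaw":[0,0,0],"slide":[[0,-0.01,0.05],[0,0,0],[0,0,0]],"spin":[0,0,0]}';  python3 -m jog '{"jaw":[0,0,0],"slide":[[0,0,0.04],[0,0,0],[0,0,0]],"spin":[0,0,0]}'; } | grep -E "pos|force: \["
python3 -c "from h import *;print(env.state()['torque'])"
```

```text
ee_pos: [552.0, 197.8, 87.7]
force: [-1.6, -1.0, 8.0]
ee_pos: [551.6, 197.4, 85.2]
force: [0.2, 0.6, 3.3]
ee_pos: [551.6, 197.4, 84.3]
force: [-0.4, -0.1, 5.9]
[-0.11660903  0.08261227 -0.00945172]
```

The force dropped from 8 to 3.3 N, which looks like a snap. I'll press a little further to seat the cover, watching the force.

```bash
{ python3 -m jog '{"jaw":[0,0,0],"slide":[[0,0,0.04],[0,0,0],[0,0,0]],"spin":[0,0,0]}'; python3 -m jog '{"jaw":[0,0,0],"slide":[[0,0,0.04],[0,0,0],[0,0,0]],"spin":[0,0,0]}';  python3 -m jog '{"jaw":[0,0,0],"slide":[[0,0,0.04],[0,0,0],[0,0,0]],"spin":[0,0,0]}'; } | grep -E "pos|force: \["
python3 -c "from h import *;print(env.state()['torque'])"
```

```text
ee_pos: [551.6, 197.4, 83.4]
force: [-1.0, -0.2, 7.5]
ee_pos: [551.6, 197.4, 82.4]
force: [-1.2, -0.2, 9.0]
ee_pos: [551.6, 197.4, 81.5]
force: [-1.5, -1.3, 9.7]
[-0.21824211  0.35237489 -0.00853313]
```

```bash
python3 -m jog '{"jaw":[0,0,0,0,0,0],"slide":[[0,0,-0.05],[0,0,-0.05],[0,0,-0.05],[0,0,-0.04],[0,0,0],[0,0,0]],"spin":[0,0,0,0,0,0]}'
python3 -m jog '{"jaw":[0,0,0],"slide":[[0,0,-0.03],[0,0,0],[0,0,0]],"spin":[0,0,0]}' | grep -E "pos|force: \["
python3 - <<'E'
from h import *
import cv2
print(env.state()["torque"])
a=env.grab_frame("scene")[150:300,310:470,::-1]; b=env.grab_frame("side")[140:260,220:380,::-1]
a=cv2.resize(a,(400,375),interpolation=2); b=np.vstack([cv2.resize(b,(400,300),interpolation=2),np.zeros((75,400,3),np.uint8)]); cv2.imwrite("pics/c5.png",np.hstack([a,b]))
E
```

```text
time_s: 16.65
ee_pos: [551.6, 197.4, 86.0]
ee_rot: [180.0, 0.0, 162.7]
force: [1.3, 1.3, 2.6]
gripper_width: 15.5
gripper_force: 60.0
ee_pos: [551.3, 197.2, 86.9]
force: [-0.5, 0.8, 1.2]
[ 0.19448246 -0.12040365 -0.01079913]
```

View pics/c5.png

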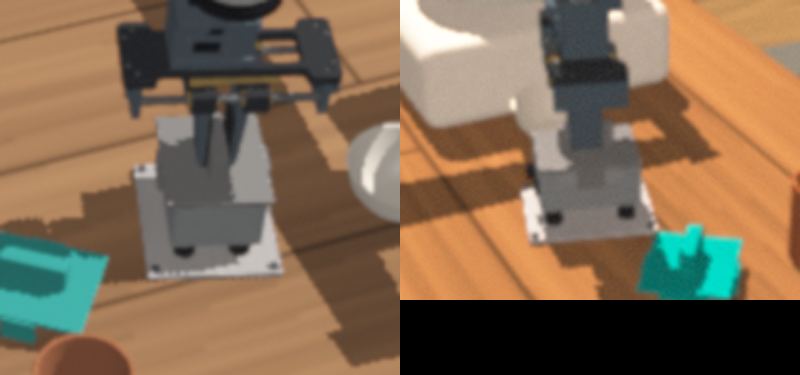

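The cover looks flush on the rim in both views. I'll confirm with a gentle pull before letting go.

```bash
{ python3 -m jog '{"jaw":[0,0,0],"slide":[[0,0,-0.04],[0,0,0],[0,0,0]],"spin":[0,0,0]}'; python3 -m jog '{"jaw":[0,0,0],"slide":[[0,0,-0.05],[0,0,0],[0,0,0]],"spin":[0,0,0]}'; } | grep -E "pos|force: \["
```

```text
ee_pos: [550.8, 196.8, 87.9]
force: [-0.4, -0.0, -1.1]
ee_pos: [550.6, 196.6, 88.5]
force: [1.6, -1.1, -9.4]
```

The pull met firm resistance (-9.4 N), so the clips hold. I'll relax the pull and release.

```bash
python3 -m jog '{"jaw":[0,0,0],"slide":[[0,0,0.07],[0,0,0],[0,0,0]],"spin":[0,0,0]}' | grep -E "pos|force: \["
python3 -m jog '{"jaw":[18,25,35,45,50,50,50,50],"slide":[[0,0,0],[0,0,0],[0,0,0],[0,0,0],[0,0,0],[0,0,0],[0,0,0],[0,0,0]],"spin":[0,0,0,0,0,0,0,0]}' 20
python3 -m jog '{"jaw":[50,50,50,50,50,50,50,50],"slide":[[0,0,-0.3],[0,0,-0.7],[0,0,-0.9],[0,0,-0.9],[0,0,-0.9],[0,0,-0.6],[0,0,0],[0,0,0]],"spin":[0,0,0,0,0,0,0,0]}'
python3 -m jog '{"jaw":[50,50,50,50],"slide":[[-0.9,0,0],[-0.9,0,0],[0,0,0],[0,0,0]],"spin":[0,0,0,0]}' | grep pos
python3 - <<'E'
from fit import *; from h import *
m=env.camera_model("wrist"); im=np.ascontiguousarray(env.grab_frame("wrist")[:,:,::-1]); cv2.imwrite("pics/w6.png",im)
for n,z,S in(("plate",83,(110,92)),("mount",6,(140,120))): print(n,fit(im,m,[rect(*S,z)],(552,199,162.7),(8,8,4)))
E
```

```text
ee_pos: [551.8, 197.5, 88.3]
force: [1.0, -0.7, -2.1]
time_s: 18.75
ee_pos: [551.4, 197.1, 87.6]
ee_rot: [180.0, -0.0, 162.7]
force: [0.2, 0.4, -0.7]
gripper_width: 49.9
gripper_force: 0.0
time_s: 19.55
ee_pos: [551.2, 197.1, 216.7]
ee_rot: [180.0, 0.0, 162.7]
force: [0.1, 0.3, 0.6]
gripper_width: 49.7
gripper_force: 0.0
ee_pos: [602.2, 180.7, 214.7]
plate (array([552.84901228, 200.16231331, 163.02772171]), np.float64(178.32763671875), np.float32(232.81932))
mount (array([556.93559005, 197.4632545 , 162.97087889]), np.float64(187.70556640625), np.float32(232.81932))
```

View pics/w6.png

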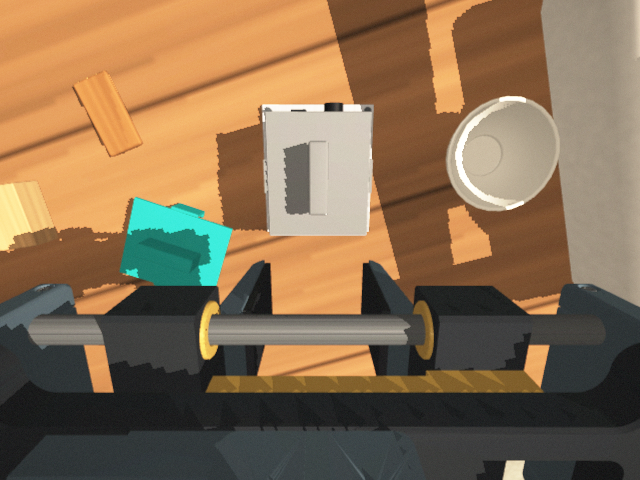

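The cover sits square on the box at (317,170). The plate fits at (552.8, 200.2, 163.0°), against the earlier box measurement of (552, 199, 162.8°). The gripper is clear and the bystanders haven't moved.

```bash
python3 -c "
from workcell import env
print(env.job_done())"
```

```text
the job is handed in; nothing more can be done
None
```

The cover is clipped onto the box and sits flush, it held against a gentle pull, pressing took about 11 N at most, and I've released it and handed the job in; no verdict was returned.

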